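Clear the drilled cores, then draw the plug gauge to its mark

TASK

We are signing off this drilled granite block. First move both finished grey stone cores out of the core drill's metal catch tray into the blue tote, setting them down rather than dropping them and leaving the pinkish broken offcut in the tray; then draw the plug gauge gently and straight up out of its bore until its whole yellow band shows above the stone while the red band below it stays hidden inside, and finish still holding it there, upright and steady, so I can read it. Never pull it right out, do not lever it against the stone, and leave the tools and the steel rule where they are.

Things in the scene. Friction and masses are not known exactly. Their poses are not given: they have to be found in the camera images.
- gauge: Loose plug gauge in the block's bore, 0.3 kg; drops back if let go. Steel shaft 30 mm in diameter, 100 long; above it a green handle 24 in diameter, 46 long (100 to 146 mm above the origin), with a flat steel cap 22 in diameter, 4 thick. Origin: centre of the shaft's foot, which starts on the bore's floor; z up the shaft. Red band 10 to 24 mm and yellow band 44 to 58 mm above the origin, hidden in the bore at the start.
- bore_mouth (a point): Centre of the mouth of the gauge's bore, in the top face of the block. The bore is 31 mm in diameter, upright, blind, 90 mm deep, so the gauge's foot starts 90 mm below this point; yellow just clear means the foot is 44 mm below it, red just hidden means 24 mm below it.
- block: Dark granite block, immovable, 120 (x) by 180 (y) by 110 mm high. Origin: centre of its underside. The gauge's bore is at x 0, y -45 mm; an empty bore of the same size is at x 0, y +8 mm. The steel rule lies on its top at y +62 mm.
- core_a_center (a point): Centre of a finished grey granite core, an upright cylinder 26 mm in diameter and 45 mm high, about 65 g, standing in the catch tray; this point is 22.5 mm above its underside.
- core_b_center (a point): Centre of the other finished core, same size and kind.
- core_a: The first core itself; origin: centre of its underside.
- core_b: The other core itself; origin: centre of its underside.
- tray: Metal catch tray, immovable, open above, 220 (x) by 200 (y) by 30 mm high, walls and floor 4 mm. Origin: centre of its underside. On its +x side stands the green drill base, 90 mm high, from x 147 to 297 mm, y -70 to 70 mm, with a 30 mm high dark flange on its top, and a small chute at x 107 to 147 mm, up to 57 mm high.
- tote: Blue open tote, immovable, 200 (x) by 180 (y) by 80 mm high, walls and floor 5 mm, empty at the start. Origin: centre of its underside.
- offcut: Pinkish broken stone offcut in the tray, 42 by 30 by 32 mm, to be left in it. Origin: centre of its underside.
- rule: Flat steel rule lying on the block, 150 by 25 by 4 mm, along its x. Leave alone. Origin: centre of its underside.
- mallet: Round wooden mallet standing on its head, 96 mm across, 240 mm high. Leave alone. Origin: centre of its underside.
- hammer: Hammer lying on the bench at the left side. Leave alone.
- brush: Brush lying on the bench near the robot, to the right. Leave alone.
- chisel: Stone chisel lying on the bench near the robot, to the left, about 190 mm long. Leave alone.
Not all that is in view belongs to the job. Leave any green or pink look-alike of the block alone. Leave any turquoise look-alike of the offcut alone.

How it is judged:
On the way:
1. both cores rest in the tote, released, the gauge still down in its bore (x of core_a_center in the frame of tote between -0.092 and 0.092 m and y of core_a_center in the frame of tote between -0.082 and 0.082 m and z of core_a_center in the frame of tote between 0.005 and 0.072 m and linear speed of each of core_a, core_b below 0.03 m/s and contact force between the fingers and core_a below 0.1 N and x of core_b_center in the frame of tote between -0.092 and 0.092 m and y of core_b_center in the frame of tote between -0.082 and 0.082 m and z of core_b_center in the frame of tote between 0.005 and 0.072 m and contact force between the fingers and core_b below 0.1 N and z of gauge in the frame of bore_mouth below -0.08 m), for 0.2 s.
At the end, for the whole second after the job is handed in: Both cores lie in the tote, released and at rest; the offcut is still in the tray; the gauge is held by the fingers, still, upright within 0.06 rad and in its bore, its foot 22 to 46 mm below the mouth (yellow band clear, red band hidden, 2 mm grace), and presses on the stone with less than 15 N (x of core_a_center in the frame of tote between -0.092 and 0.092 m and y of core_a_center in the frame of tote between -0.082 and 0.082 m and z of core_a_center in the frame of tote between 0.005 and 0.072 m and linear speed of each of core_a, core_b below 0.03 m/s and contact force between the fingers and core_a below 0.1 N and x of core_b_center in the frame of tote between -0.092 and 0.092 m and y of core_b_center in the frame of tote between -0.082 and 0.082 m and z of core_b_center in the frame of tote between 0.005 and 0.072 m and contact force between the fingers and core_b below 0.1 N and z of gauge in the frame of bore_mouth between -0.046 and -0.022 m and horizontal distance between gauge and bore_mouth below 0.004 m and angle between gauge's own z axis and vertical below 0.06 rad and contact force between the fingers and gauge above 2 N and contact force between gauge and block below 15 N and linear speed of gauge below 0.01 m/s and z of offcut in the frame of tray below 0.03 m and x of offcut in the frame of tray between -0.11 and 0.11 m and y of offcut in the frame of tray between -0.1 and 0.1 m); the arm keeps its last pose, push and grip.
It fails at once if the gauge is pulled right out of its bore (z of gauge in the frame of bore_mouth above -0.004 m).
It fails at once if the gauge is levered hard against the stone (over 40 N) while it is drawn (z of gauge in the frame of bore_mouth above -0.085 m and contact force between gauge and block above 40 N).
It fails at once if a core is dropped (falls free faster than 0.9 m/s, about 40 mm) ((linear speed of core_a above 0.9 m/s and contact force between the fingers and core_a below 0.1 N) or (linear speed of core_b above 0.9 m/s and contact force between the fingers and core_b below 0.1 N)).
It fails at once if a tool or the rule is moved more than 30 mm (distance of any of rule, mallet, hammer, brush, chisel from where it was at the start of the episode above 0.03 m).
It also fails if it takes over 72 s, if anything falls off the work surface, if the arm or the gripper's body presses on something with over 40 N, if the wrist force passes 120 N, or if a joint passes its speed limit or range.

ROBOT

A 6-joint arm with a two-finger parallel gripper is mounted at the origin on the work surface. World frame = base frame: x ahead of the robot, y to its left, z up, the work surface at z = 0. Lengths are in m, angles in rad, forces in N, time in s.
With the tool pointing down it reaches from about 0.375 to 0.9 m from the base axis. Payload 3.1 kg.
Tool frame: the origin (TCP) lies on the centre line of the jaws, within the pads' length; the fingertips stand 22 mm ahead of it and the grasp point (between the pads) lies 3 mm ahead of it; y points along the fingers, z is the direction in which the jaws open and shut, and the axes are right-handed (so a half turn about y gives the same grasp; the last joint's range is limited). The gripper opens to 87 mm and grips with 3 to 60 N. Pads are 19 mm wide; open, the fingers measure 117 mm over their backs; the gripper's body (75 mm by 190 mm) begins 51 mm behind the grasp point.
Start: joints at [-1.349, 0.527, 1.433, -0, 1.181, -0.178], TCP at [0.244, -0.575, 0.245] pointing down, gripper open.
Joint ranges: [-3.08, 3.08], [-0.75, 2.2], [0.22, 2.44], [-1.43, 4.57], [0, 2.65], [-2.85, 2.85]. Speed limits (rad/s): [2.79, 2.79, 3.14, 3.14, 3.14, 3.14].

INTERFACE

Orientations are given as a unit quaternion [x, y, z, w].
In Python, from rig import status, vision, ticket gives the robot as it stands.
- The arm moves only by the tool send_rows, never from a script. Its argument "plan" is one flat list of numbers, 7 for each row, row after row: the shift along the tool's x, y, z scaled (see below), then the turn, a rotation vector about the tool's x, y, z scaled (see below), then the closure, from -1 (fully open) to 1 (shut). In form: [dx, dy, dz, rx, ry, rz, claw, dx, dy, dz, rx, ry, rz, claw, ...]. A call has 1 to 12 rows; each row shifts and turns the commanded pose from where the row before left it, along the tool's axes as they then stand; what a row does not reach is not made up. The controller multiplies each number of a shift by 0.25 m and each number of a turn by 60 degrees. A row lasts 1/8 s, in which the tool goes at most 62.5 mm and 10.7 degrees, less where a joint would pass 70% of its speed; a pose out of reach is approached as far as the arm can. A call with a number of a shift or a turn outside -1 to 1 is refused whole. A call with a gripper value outside its range is refused whole. The fingers move at their own pace and stop on an object; the grip force is fixed at half the most. Time passes only in rows, so rows that do not move let the fingers close. It gives the time, the measured TCP pose, the force and the opening at its end, in the units of the state.
- status.get_obs(): the state, without advancing time (a new reading comes with each control period).
- vision.capture(name): name is "side" or "top"; returns a dict with "img" (400x640x3 uint8, red, green, blue), "z_map" (400x640 float32, m along the optical axis (not along the pixel's ray), 0 where there is no reading), "fx", "fy", "cx", "cy" (pixels), "dist_coeffs" ([k1, k2, p1, p2, k3] as OpenCV has them; the pictures are not rectified), "xyz" and "orientation" of the camera in the world. Camera axes: x right, y up, looking along -z (the intrinsics and any distortion apply to the point x, -y, -z); pixel columns grow to the right and rows downward; lengths in m; the calibration is good to about 2 mm. A picture is of the moment at which its call begins.
- ticket.job_done(): hands the job in, once; it reports no verdict.
The state is a dict: "time_s": time; "qpos": joint angles; "qd": joint speeds; "effort": joint torques, N m; "tool_pos": TCP position; "eef_rot": TCP orientation; "contact_force": force on the tool from outside, world axes, zero at the start; "ft_torque": the same for the moment, N m; "finger_gap": finger opening in m.
Only numpy, scipy, OpenCV 4.12 (cv2) and the standard library are available. Lean on these libraries where they do the work, as an engineer would, in place of code of your own. Each camera call takes 0.05 s, during which the arm holds its last target.

## Working session

There is one attempt and no reset: what is moved stays moved. The work goes in short steps, Python scripts to look and compute and a tool call to move; the robot and the scene stay as the last step left them, time stands still between calls to the robot, and variables do not carry over. Pictures are saved under pics/ and viewed, and the job is handed in when it is done.

Besides the shell and the picture viewer there is one more tool, called after "Call:" as name(argument=value, ...), one argument or row to a line, values as JSON. send_rows: Moves the arm, as the interface text tells. Shifts and turns lie within -1 to 1; 1 stands for 0.25 m of shift or 60 degrees of turn. Its arguments: {"type":"object","properties":{"plan":{"type":"array","items":{"type":"number"}}},"required":["plan"]}

```bash
mkdir -p pics; ls
python3 - <<'E'
from rig import status, vision
import cv2, numpy as np, json
o=status.get_obs(); print({k:np.round(v,4).tolist() for k,v in o.items()})
for n in ("side","top"):
    c=vision.capture(n)
    np.savez(f"{n}0.npz",**c)
    cv2.imwrite(f"pics/{n}0.png",c["img"][:,:,::-1])
    print({k:np.round(c[k],4).tolist() for k in c if k not in("img","z_map")}, (c["z_map"]>0).mean())
E
```

```text
pics
{'time_s': 0.0, 'qpos': [-1.3485, 0.5284, 1.4339, -0.0, 1.1814, -0.1785], 'qd': [-0.0004, 0.0007, 0.0017, 0.0012, -0.0017, -0.0008], 'effort': [0.0005, -44.0038, -17.6596, 0.0632, 0.0583, -0.0002], 'tool_pos': [0.2437, -0.5748, 0.2436], 'eef_rot': [-0.1408, 0.6937, -0.6922, 0.1407], 'contact_force': [0.2368, -0.3424, 0.3121], 'ft_torque': [0.0343, -0.0259, 0.0276], 'finger_gap': 0.087}
{'fx': 457.4138, 'fy': 457.4138, 'cx': 325.3542, 'cy': 198.9493, 'dist_coeffs': [-0.1248, 0.0, 0.0, 0.0, 0.0], 'xyz': [0.0698, 1.0159, 0.845], 'orientation': [-0.107, 0.4617, 0.8591, -0.1932]} 0.99597265625
{'fx': 427.3277, 'fy': 427.3277, 'cx': 317.9275, 'cy': 198.2531, 'dist_coeffs': [-0.0306, 0.0, 0.0, 0.0, 0.0], 'xyz': [0.2638, 0.0043, 1.6084], 'orientation': [0.0571, -0.0597, -0.7042, 0.7051]} 0.995734375
```

View pics/side0.png

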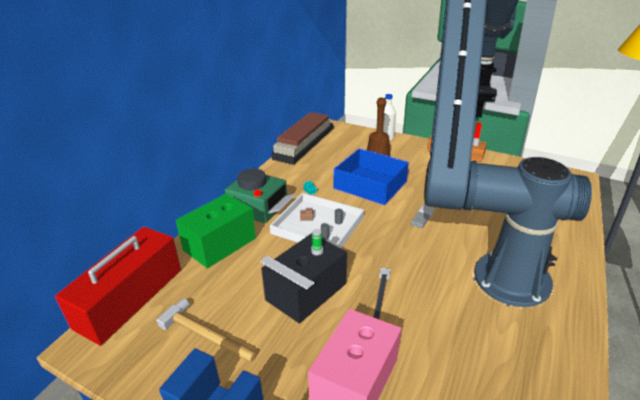

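View pics/top0.png

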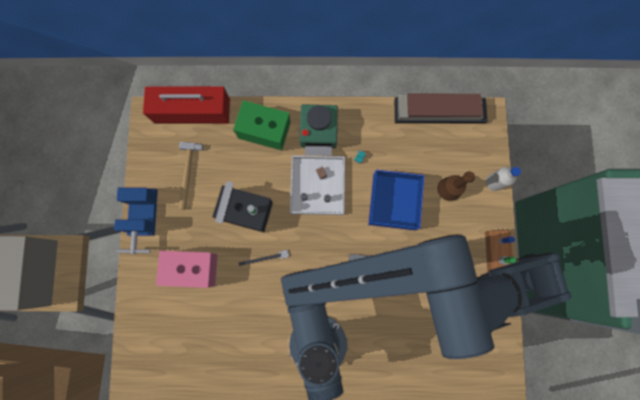

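The black block with the gauge is at top (247,207). The green (262,125) and pink (186,268) blocks are look-alikes. The tray is at (318,185), with two grey cores near (305,197) and (328,198) and the offcut at (321,173). The turquoise piece at (361,156) is a decoy and the tote is at (397,200). Next I'll take enlarged crops and world coordinates.

```bash
cat > h.py <<'E'
import numpy as np, cv2
from scipy.spatial.transform import Rotation as R
def load(f):
    c=np.load(f); return {k:c[k] for k in c.files}
def rays(c,uv):
    K=np.array([[c["fx"],0,c["cx"]],[0,c["fy"],c["cy"]],[0,0,1]],float)
    n=cv2.undistortPoints(np.asarray(uv,float).reshape(-1,1,2),K,np.asarray(c["dist_coeffs"],float))[:,0]
    d=np.c_[n[:,0],-n[:,1],-np.ones(len(n))]
    return d@R.from_quat(c["orientation"]).as_matrix().T
def onplane(c,uv,z):
    d=rays(c,uv); o=np.asarray(c["xyz"]); return o+d*((z-o[2])/d[:,2])[:,None]
def cloud(c):
    h,w=c["z_map"].shape; u,v=np.meshgrid(np.arange(w),np.arange(h))
    d=rays(c,np.c_[u.ravel(),v.ravel()]); return (np.asarray(c["xyz"])+d*c["z_map"].ravel()[:,None]).reshape(h,w,3)
def project(c,P):
    K=np.array([[c["fx"],0,c["cx"]],[0,c["fy"],c["cy"]],[0,0,1]],float)
    p=(np.atleast_2d(P)-c["xyz"])@R.from_quat(c["orientation"]).as_matrix()
    return cv2.projectPoints(p*[1,-1,-1],np.zeros(3),np.zeros(3),K,np.asarray(c["dist_coeffs"],float))[0][:,0]
E
python3 - <<'E'
from h import *
t=load("top0.npz"); s=load("side0.npz")
def crop(c,x0,x1,y0,y1,k,f):
    cv2.imwrite(f,cv2.resize(c["img"][y0:y1,x0:x1,::-1],None,fx=k,fy=k,interpolation=cv2.INTER_CUBIC))
crop(t,200,360,140,240,5,"pics/tc.png")
crop(s,250,410,140,260,5,"pics/sc.png")
P=cloud(t)
for n,uv in dict(block=(232,203),cap=(252,209),tote=(397,185),tray=(310,180),bench=(280,240),rim=(292,185)).items(): print(n,P[uv[1],uv[0]].round(4))
P=cloud(s)
for n,uv in dict(block=(280,285),cap=(318,235),tray=(290,220),bench=(250,300)).items(): print(n,P[uv[1],uv[0]].round(4))
E
```

```text
block [0.4966 0.3041 0.109 ]
cap [0.4675 0.2241 0.1637]
tote [ 0.5828 -0.3037  0.0085]
tray [0.6024 0.0289 0.005 ]
bench [0.3732 0.1407 0.0005]
rim [ 0.5839  0.098  -0.0006]
block [0.5039 0.3625 0.0922]
cap [0.464  0.2401 0.1673]
tray [0.6709 0.0238 0.0054]
bench [ 0.5986  0.3626 -0.    ]
```

View pics/tc.png

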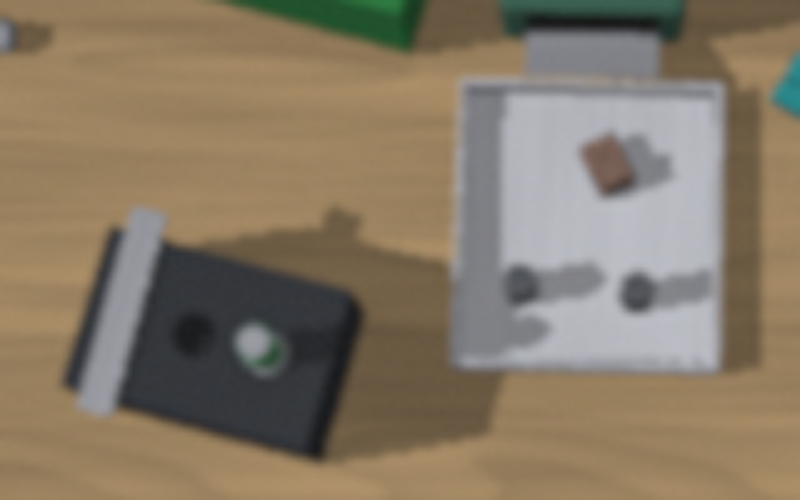

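View pics/sc.png

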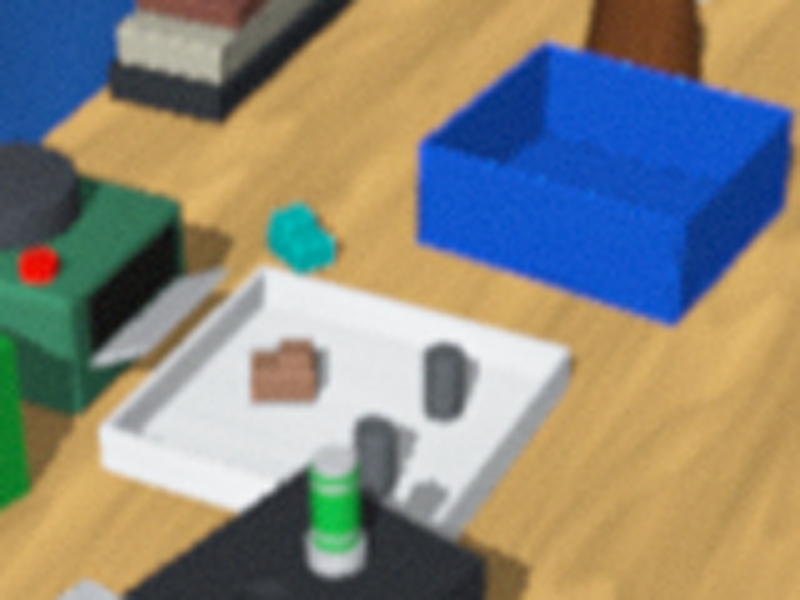

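Confirmed in the crops: two grey upright cylinders, a pinkish offcut, and the black block holding the green-handled gauge. Now I'll measure them.

```bash
cat > meas.py <<'E'
from h import *
def blobs(c,mask,minA=8):
    n,l,st,ce=cv2.connectedComponentsWithStats(mask.astype(np.uint8)); return [(st[i],ce[i],l==i) for i in range(1,n) if st[i][4]>=minA]
E
python3 - <<'E'
from meas import *
t=load("top0.npz"); s=load("side0.npz"); Pt=cloud(t); Ps=cloud(s)
for nm,c,P in(("top",t,Pt),("side",s,Ps)):
    x,y,z=P[...,0],P[...,1],P[...,2]
    tr=(x>.46)&(x<.72)&(y>-.1)&(y<.12)
    inn=(x>.5)&(x<.69)&(y>-.07)&(y<.08)
    print(nm,"tray objs")
    for st,ce,m in blobs(c,inn&(z>.025)&(z<.07)):
        mz=m&(z>.043)
        print(" px",ce.round(1),st[4],"meanxyz",P[m].mean(0).round(4),"zmax",P[m][:,2].max().round(3),"col",c["img"][m].mean(0).round(), "topxy",onplane(c,[np.argwhere(mz).mean(0)[::-1]],.049)[0].round(4) if mz.any() else None)
    g=(x>.40)&(x<.54)&(y>.18)&(y<.28)&(z>.116)
    for st,ce,m in blobs(c,g):
        mz=m&(z>.165); print(" gauge px",ce.round(1),st[4],P[m].mean(0).round(4),"cap",onplane(c,[np.argwhere(mz).mean(0)[::-1]],.17)[0].round(4), P[mz].mean(0).round(4))
    # block top
    b=(x>.36)&(x<.60)&(y>.15)&(y<.40)&(z>.100)&(z<.1125)
    q=P[b][:,:2].astype(np.float32); print(" block rect",cv2.minAreaRect(q), P[b][:,2].mean())
    tt=(x>.40)&(x<.75)&(y>-.32)&(y<-.12)&(z>.07)&(z<.09)
    print(" tote rect",cv2.minAreaRect(P[tt][:,:2].astype(np.float32)),tt.sum())
    tt=tr&(z>.022)&(z<.034)
    print(" tray rect",cv2.minAreaRect(P[tt][:,:2].astype(np.float32)),tt.sum())
E
```

```text
top tray objs
 px [317.5 155.4] 36 meanxyz [6.878e-01 6.000e-04 4.870e-02] zmax 0.065 col [139. 135. 133.] topxy [ 0.6899 -0.0074  0.049 ]
 px [322. 157.] 9 meanxyz [ 0.6868 -0.0168  0.0295] zmax 0.033 col [139. 137. 139.] topxy None
 px [331.8 157.1] 9 meanxyz [ 0.6866 -0.0541  0.0287] zmax 0.03 col [139. 138. 141.] topxy None
 px [321.2 173.2] 65 meanxyz [ 0.6232 -0.0136  0.032 ] zmax 0.042 col [115.  96.  88.] topxy None
 px [303.2 196.1] 40 meanxyz [0.5326 0.053  0.0475] zmax 0.054 col [92. 94. 98.] topxy [0.5326 0.0533 0.049 ]
 px [326.5 197.7] 42 meanxyz [ 0.5266 -0.0331  0.0466] zmax 0.054 col [ 98. 100. 105.] topxy [ 0.5278 -0.0328  0.049 ]
 gauge px [251.4 209.6] 71 [0.4671 0.2278 0.1526] cap [0.4702 0.2301 0.17  ] [0.4703 0.2302 0.1692]
 block rect ((0.4835774898529053, 0.27247384190559387), (0.17890238761901855, 0.15037493407726288), 74.33722686767578) 0.10809699067801135
 tote rect ((0.5213398337364197, -0.26422417163848877), (0.1325785368680954, 0.20086157321929932), 83.5174331665039) 202
 tray rect ((0.59476637840271, 0.0031027495861053467), (0.19999568164348602, 0.2487
[... 263 characters left out ...]
. ] 83 meanxyz [ 0.5282 -0.0272  0.0422] zmax 0.055 col [106. 111. 116.] topxy [ 0.5302 -0.0306  0.049 ]
 px [324.7 228. ] 84 meanxyz [0.5334 0.0599 0.0431] zmax 0.055 col [102. 108. 112.] topxy [0.535  0.0576 0.049 ]
 gauge px [316.6 240.6] 238 [0.4691 0.238  0.1467] cap [0.4708 0.234  0.17  ] [0.4709 0.2338 0.1699]
 block rect ((0.4845057725906372, 0.27538537979125977), (0.1845576912164688, 0.14633755385875702), 75.53390502929688) 0.10987480672480009
 tote rect ((0.5235757827758789, -0.2605232000350952), (0.1370982527732849, 0.20518462359905243), 83.80611419677734) 322
 tray rect ((0.5830124020576477, 0.004807926714420319), (0.20595386624336243, 0.22283273935317993), 89.45686340332031) 638
```

Run:
```python
from meas import *
from rig import status
t=load("top0.npz"); s=load("side0.npz"); Pt=cloud(t); Ps=cloud(s)
for nm,c,P in(("top",t,Pt),("side",s,Ps)):
    x,y,z=P[...,0],P[...,1],P[...,2]; im=c["img"].astype(int); blue=(im[...,2]>im[...,0]*2)&(im[...,2]>im[...,1]*1.5)
    tt=(x>.35)&(x<.75)&(y>-.5)&(y<-.12)&(z>.068)&(z<.092)&blue
    print(nm,"tote rect",cv2.minAreaRect(P[tt][:,:2].astype(np.float32)),tt.sum())
    tf=(x>.35)&(x<.75)&(y>-.5)&(y<-.12)&(z<.012)&(z>.002)&blue
    print("  floor",P[tf].mean(0).round(3),P[tf].min(0).round(3),P[tf].max(0).round(3))
    ml=(x>.4)&(x<.75)&(y>-.62)&(y<-.36)&(z>.05)&(z<.3)&(im[...,0]>im[...,2]*1.4)
    print("  mallet",P[ml].mean(0).round(3),P[ml].min(0).round(3),P[ml].max(0).round(3),ml.sum())
o=status.get_obs(); print("tool axes cols",R.from_quat(o["eef_rot"]).as_matrix().round(3))
# silhouettes
for nm,c,P in(("top",t,Pt),("side",s,Ps)):
    x,y,z=P[...,0],P[...,1],P[...,2]
    for l,b,zlo,zc in (("A",(.50,.56,.02,.09),.010,.0285),("B",(.49,.56,-.07,0),.010,.0285),("G",(.43,.51,.19,.28),.114,.142)):
        m=(x>b[0])&(x<b[1])&(y>b[2])&(y<b[3])&(z>zlo)&(z<.19)
        bl=max(blobs(c,m,1),key=lambda q:q[0][4]); print(nm,l,bl[0],onplane(c,[bl[1]],zc)[0].round(4))
```

```text
top tote rect ((0.5178973078727722, -0.28785914182662964), (0.1801297664642334, 0.19995808601379395), 83.41267395019531) 319
  floor [ 0.523 -0.295  0.006] [ 0.426 -0.386  0.002] [ 0.623 -0.206  0.012]
  mallet [ 0.562 -0.492  0.125] [ 0.525 -0.544  0.05 ] [ 0.605 -0.459  0.247] 571
side tote rect ((0.5197146534919739, -0.2854986786842346), (0.1868034452199936, 0.20327694714069366), 83.52672576904297) 551
  floor [ 0.534 -0.31   0.007] [ 0.419 -0.39   0.002] [ 0.629 -0.185  0.012]
  mallet [ 0.565 -0.481  0.121] [ 0.527 -0.519  0.05 ] [ 0.61  -0.453  0.243] 565
tool axes cols [[-0.921 -0.     0.39 ]
 [-0.39   0.002 -0.921]
 [-0.    -1.    -0.002]]
top A [300 193   8   8  48] [0.534  0.053  0.0285]
top B [323 194   7   9  48] [ 0.528  -0.0331  0.0285]
top G [247 205  10  10  72] [0.4684 0.2295 0.142 ]
side A [321 222   8  17 114] [0.5373 0.0514 0.0285]
side B [335 208   8  15 112] [ 0.5322 -0.0361  0.0285]
side G [310 228  13  26 246] [0.4712 0.2338 0.142 ]
```

The tool's y points down. I'll turn -67° about tool y so the jaws open along world x, giving tool z = +X, x = -Y and y = -Z.

Call:
send_rows(
  plan=[0, 0, 0, 0, -0.16, 0, -0.2, 0, 0, 0, 0, -0.16, 0, -0.2, 0, 0, 0, 0, -0.16, 0, -0.2, 0, 0, 0, 0, -0.16, 0, -0.2, 0, 0, 0, 0, -0.16, 0, -0.2, 0, 0, 0, 0, -0.16, 0, -0.2, 0, 0, 0, 0, -0.157, 0, -0.2, 0, 0, 0, 0, 0, 0, -0.2],
)

```text
time_s: 1.1
tool_pos: [0.2438, -0.5751, 0.244]
eef_rot: [-0.499, 0.501, -0.5, 0.5]
contact_force: [-0.1, -0.5, -1.1]
finger_gap: 0.0524
```

```bash
cat > st.py <<'E'
from rig import status
from h import *
import sys
o=status.get_obs(); p=o["tool_pos"]; M=R.from_quat(o["eef_rot"]).as_matrix()
print("t",o["time_s"],"p",np.round(p,4),"F",np.round(o["contact_force"],2),"gap",round(float(o["finger_gap"]),4)); print(M.round(4)); print("q",np.round(o["qpos"],3))
if len(sys.argv)>3:
    g=np.array([float(a) for a in sys.argv[1:4]]); print("units to goal",((M.T@(g-p))/.25).round(4))
E
python3 st.py 0.53 -0.033 0.15
```

```text
t 1.1 p [ 0.2438 -0.5751  0.244 ] F [-0.1  -0.51 -1.13] gap 0.0524
[[-2.2e-03 -2.0e-04  1.0e+00]
 [-1.0e+00  1.1e-03 -2.2e-03]
 [-1.1e-03 -1.0e+00 -2.0e-04]]
q [-1.349  0.528  1.433  0.     1.181 -1.346]
units to goal [-2.1705  0.3783  1.1401]
```

Call:
send_rows(
  plan=[-0.18, 0, 0.095, 0, 0, 0, -0.2, -0.18, 0, 0.095, 0, 0, 0, -0.2, -0.18, 0, 0.095, 0, 0, 0, -0.2, -0.18, 0, 0.095, 0, 0, 0, -0.2, -0.18, 0, 0.095, 0, 0, 0, -0.2, -0.18, 0, 0.095, 0, 0, 0, -0.2, -0.18, 0, 0.095, 0, 0, 0, -0.2, -0.18, 0, 0.095, 0, 0, 0, -0.2, -0.18, 0, 0.095, 0, 0, 0, -0.2, -0.18, 0, 0.095, 0, 0, 0, -0.2, -0.18, 0, 0.095, 0, 0, 0, -0.2, -0.18, 0, 0.095, 0, 0, 0, -0.2],
)

```text
time_s: 2.6
tool_pos: [0.5297, -0.0339, 0.2446]
eef_rot: [0.499, -0.501, 0.501, -0.499]
contact_force: [0.4, -0.9, 0.2]
finger_gap: 0.052
```

Call:
send_rows(
  plan=[0, 0.12, 0, 0, 0, 0, -0.2, 0, 0.12, 0, 0, 0, 0, -0.2, 0, 0.12, 0, 0, 0, 0, -0.2, 0, 0, 0, 0, 0, 0, -0.2],
)

```text
time_s: 3.1
tool_pos: [0.5273, -0.035, 0.1526]
eef_rot: [-0.5, 0.502, -0.499, 0.498]
contact_force: [-0.4, -0.0, -0.1]
finger_gap: 0.0524
```

```bash
python3 st.py 0.53 -0.033 0.045
cat > look.py <<'E'
from rig import vision
from h import *
import sys
# look.py cam name x0 x1 y0 y1 k
cam,name,x0,x1,y0,y1,k=sys.argv[1],sys.argv[2],*map(int,sys.argv[3:8])
c=vision.capture(cam); np.savez(name+".npz",**c)
cv2.imwrite(f"pics/{name}.png",cv2.resize(c["img"][y0:y1,x0:x1,::-1],None,fx=k,fy=k,interpolation=cv2.INTER_CUBIC))
E
python3 look.py side s1 250 410 140 260 5
```

```text
t 3.1 p [ 0.5273 -0.035   0.1526] F [-0.35 -0.04 -0.13] gap 0.0524
[[-0.0024 -0.0056  1.    ]
 [-1.      0.0016 -0.0024]
 [-0.0016 -1.     -0.0056]]
q [-0.278  0.534  1.758  0.     0.856 -0.275]
units to goal [-0.0072  0.4304  0.0132]
```

View pics/s1.png

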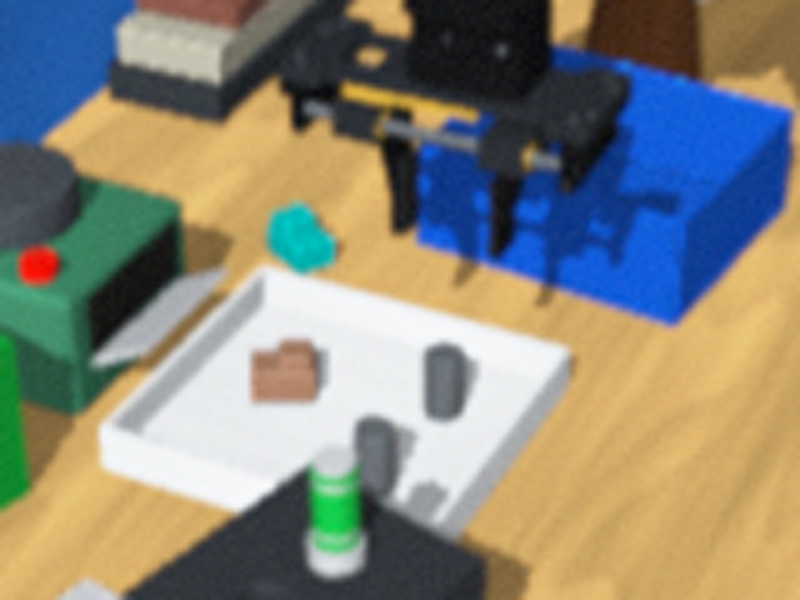

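The jaws in the side view (px 400–515, 240 in the crop) hang over core B (445,380). I'll descend.

Call:
send_rows(
  plan=[-0.007, 0.09, 0.013, 0, 0, 0, -0.2, 0, 0.09, 0, 0, 0, 0, -0.2, 0, 0.08, 0, 0, 0, 0, -0.2, 0, 0.07, 0, 0, 0, 0, -0.2, 0, 0.06, 0, 0, 0, 0, -0.2, 0, 0.04, 0, 0, 0, 0, -0.2, 0, 0, 0, 0, 0, 0, -0.2],
)

```text
time_s: 4.03
tool_pos: [0.5322, -0.0338, 0.0468]
eef_rot: [-0.5, 0.5, -0.5, 0.5]
contact_force: [-0.3, -0.5, 0.1]
finger_gap: 0.0519
```

```bash
python3 st.py 0.53 -0.033 0.045; python3 look.py side s2 280 400 160 250 6
```

```text
t 4.025 p [ 0.5322 -0.0338  0.0468] F [-0.32 -0.46  0.12] gap 0.0519
[[-6.e-04 -6.e-04  1.e+00]
 [-1.e+00  2.e-04 -6.e-04]
 [-2.e-04 -1.e+00 -6.e-04]]
q [-0.273  0.721  1.804 -0.     0.617 -0.272]
units to goal [-0.0031  0.0072 -0.0088]
```

View pics/s2.png

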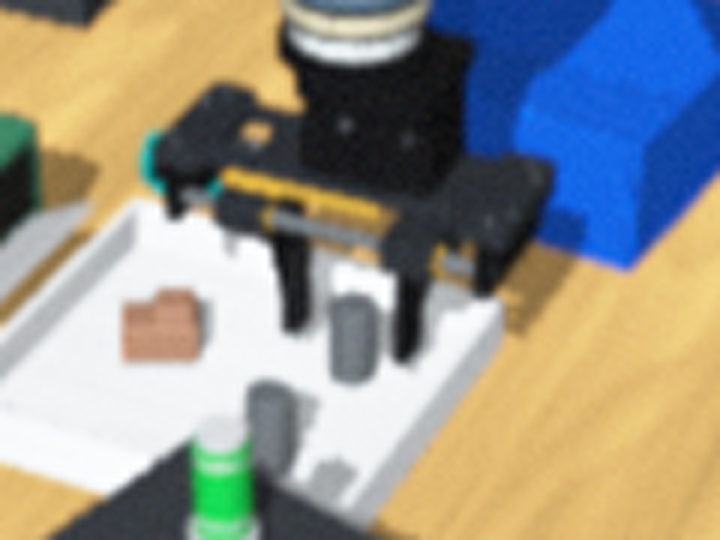

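Core B (355,340) lies between the fingertips (295,330)/(405,360). I'll close.

Call:
send_rows(
  plan=[0, 0.004, 0, 0, 0, 0, 0.2, 0, 0, 0, 0, 0, 0, 0.4, 0, 0, 0, 0, 0, 0, 0.6, 0, 0, 0, 0, 0, 0, 1, 0, 0, 0, 0, 0, 0, 1],
)

```text
time_s: 4.7
tool_pos: [0.5323, -0.0338, 0.0463]
eef_rot: [0.5, -0.5, 0.5, -0.5]
contact_force: [-1.3, 0.8, 1.8]
finger_gap: 0.025
```

Call:
send_rows(
  plan=[0, -0.03, 0, 0, 0, 0, 1, 0, -0.06, 0, 0, 0, 0, 1, 0, -0.1, 0, 0, 0, 0, 1, 0, -0.14, 0, 0, 0, 0, 1, 0, -0.14, 0, 0, 0, 0, 1, 0, -0.13, 0, 0, 0, 0, 1, 0, 0, 0, 0, 0, 0, 1],
)

```text
time_s: 5.58
tool_pos: [0.534, -0.0342, 0.1995]
eef_rot: [0.499, -0.498, 0.502, -0.501]
contact_force: [0.2, -1.3, -0.5]
finger_gap: 0.0256
```

```bash
python3 st.py 0.519 -0.327 0.195; python3 look.py side s3 280 400 120 250 5
```

```text
t 5.575 p [ 0.534  -0.0342  0.1995] F [ 0.23 -1.32 -0.54] gap 0.0256
[[-2.0e-04  7.2e-03  1.0e+00]
 [-1.0e+00 -2.0e-03 -1.0e-04]
 [ 2.0e-03 -1.0e+00  7.2e-03]]
q [-0.273  0.466  1.71   0.     0.958 -0.273]
units to goal [ 1.1713  0.0198 -0.0601]
```

View pics/s3.png

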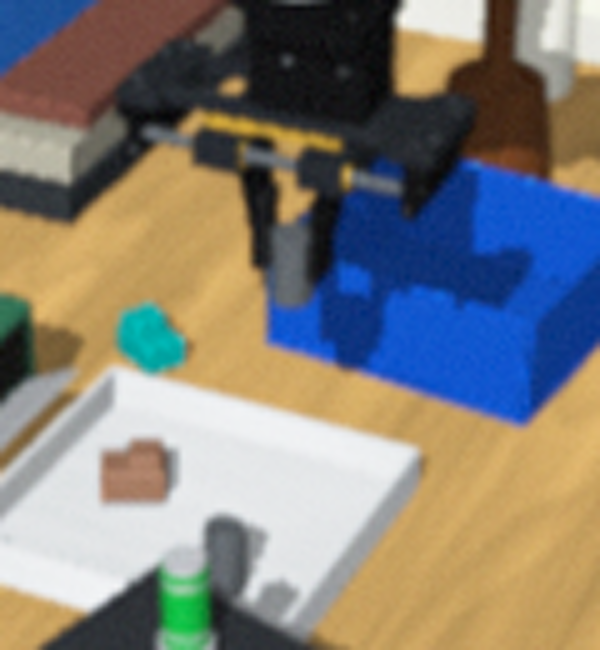

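Call:
send_rows(
  plan=[0.1, 0, -0.01, 0, 0, 0, 1, 0.16, 0, -0.01, 0, 0, 0, 1, 0.16, 0, -0.01, 0, 0, 0, 1, 0.16, 0, -0.01, 0, 0, 0, 1, 0.16, 0, -0.01, 0, 0, 0, 1, 0.16, 0, -0.01, 0, 0, 0, 1, 0.16, 0, -0.01, 0, 0, 0, 1, 0.11, 0, -0.01, 0, 0, 0, 1, 0, 0, 0, 0, 0, 0, 1, 0, 0, 0, 0, 0, 0, 1],
)

```text
time_s: 6.88
tool_pos: [0.5117, -0.3248, 0.1953]
eef_rot: [-0.5, 0.501, -0.499, 0.5]
contact_force: [-0.2, -0.2, -0.8]
finger_gap: 0.0252
```

Call:
send_rows(
  plan=[0, 0.1, 0, 0, 0, 0, 1, 0, 0.12, 0, 0, 0, 0, 1, 0, 0.12, 0, 0, 0, 0, 1, 0, 0.1, 0, 0, 0, 0, 1, 0, 0, 0, 0, 0, 0, 1, 0, 0, 0, 0, 0, 0, 1],
)

```text
time_s: 7.62
tool_pos: [0.5128, -0.3256, 0.0869]
eef_rot: [-0.5, 0.499, -0.5, 0.5]
contact_force: [1.2, -0.1, -0.1]
finger_gap: 0.0254
```

```bash
python3 st.py 0.5145 -0.327 0.049; python3 look.py top t3 340 480 150 250 5
```

```text
t 7.625 p [ 0.5128 -0.3256  0.0869] F [ 1.16 -0.11 -0.12] gap 0.0254
[[ 9.e-04  7.e-04  1.e+00]
 [-1.e+00 -5.e-04  9.e-04]
 [ 5.e-04 -1.e+00  7.e-04]]
q [-0.75   0.713  1.598  0.     0.83  -0.751]
units to goal [0.0054 0.1515 0.0066]
```

View pics/t3.png

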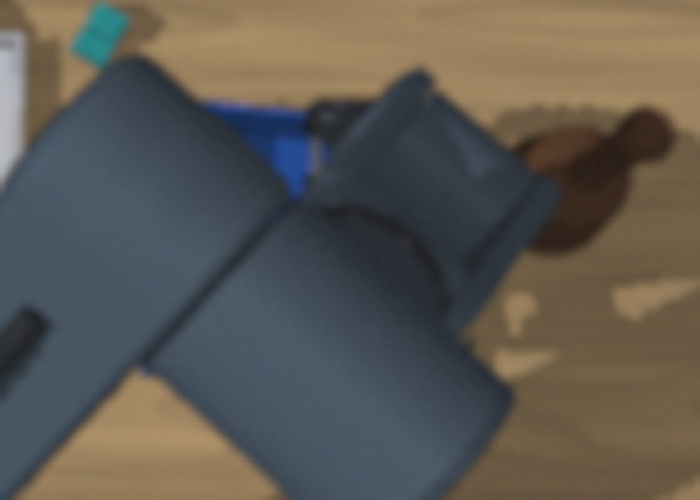

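The wrist appears close to the mallet in the top view (crop 540,190), so I'll check the clearance before lowering.

```bash
python3 - <<'E'
from h import *
c=load("t3.npz");P=cloud(c)
for u,v in((452,188),(448,184),(446,190),(440,200),(425,167),(458,185),(468,177),(462,182)):
    print((u,v),P[v,u].round(3),c["img"][v,u])
E
python3 look.py side s4 320 440 80 220 5
```

```text
(452, 188) [ 0.554 -0.486  0.098] [53 44 42]
(448, 184) [ 0.57  -0.474  0.092] [58 45 39]
(446, 190) [ 0.488 -0.365  0.415] [44 51 59]
(440, 200) [ 0.452 -0.335  0.454] [45 52 60]
(425, 167) [ 0.558 -0.311  0.401] [61 63 66]
(458, 185) [ 0.557 -0.494  0.141] [46 34 25]
(468, 177) [ 0.565 -0.496  0.235] [58 42 31]
(462, 182) [ 0.559 -0.493  0.185] [43 32 25]
```

View pics/s4.png

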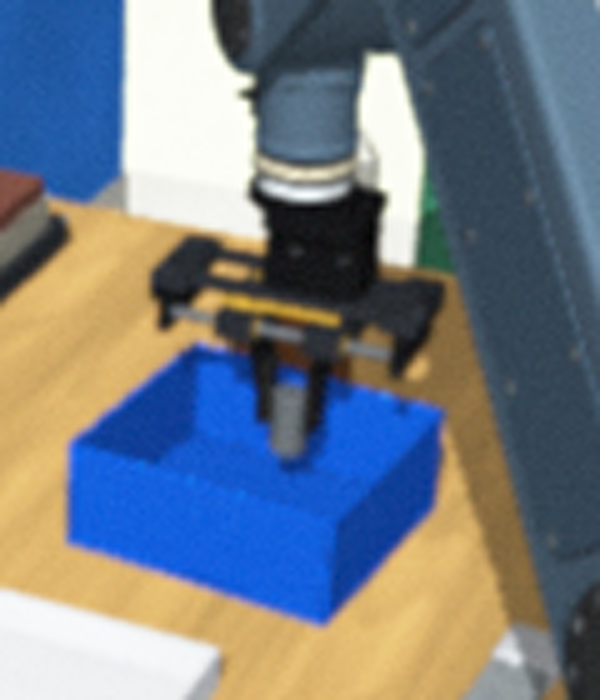

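The wrist is at z≈0.41 and y≥-0.37, so it's well clear of the mallet. Core B (crop 290,420) hangs inside the tote, and I'll lower it.

Call:
send_rows(
  plan=[0.004, 0.05, 0, 0, 0, 0, 1, 0, 0.05, 0, 0, 0, 0, 1, 0, 0.03, 0, 0, 0, 0, 1, 0, 0.012, 0, 0, 0, 0, 1, 0, 0.004, 0, 0, 0, 0, 1, 0, 0, 0, 0, 0, 0, 1],
)

```text
time_s: 8.48
tool_pos: [0.5123, -0.3274, 0.0497]
eef_rot: [0.5, -0.5, 0.5, -0.5]
contact_force: [0.3, -0.8, 0.1]
finger_gap: 0.0251
```

```bash
python3 st.py 0.5145 -0.327 0.049
```

```text
t 8.475 p [ 0.5123 -0.3274  0.0497] F [ 0.25 -0.81  0.07] gap 0.0251
[[-3.e-04  2.e-04  1.e+00]
 [-1.e+00 -2.e-04 -3.e-04]
 [ 2.e-04 -1.e+00  2.e-04]]
q [-0.752  0.772  1.609  0.     0.761 -0.752]
units to goal [-0.0015  0.0027  0.0088]
```

Call:
send_rows(
  plan=[0, 0.005, 0, 0, 0, 0, 1, 0, 0.004, 0, 0, 0, 0, 1, 0, 0, 0, 0, 0, 0, 1],
)

```text
time_s: 8.85
tool_pos: [0.5122, -0.3273, 0.0473]
eef_rot: [0.5, -0.5, 0.5, -0.5]
contact_force: [-0.5, -0.1, -0.5]
finger_gap: 0.0252
```

Call:
send_rows(
  plan=[0, 0.004, 0, 0, 0, 0, 1, 0, 0, 0, 0, 0, 0, 1],
)

```text
time_s: 9.1
tool_pos: [0.5122, -0.3273, 0.0473]
eef_rot: [0.5, -0.5, 0.5, -0.5]
contact_force: [-0.7, 1.2, 4.9]
finger_gap: 0.0252
```

Contact force is 4.9 N, so the core is on the floor. I'll release to a partial opening, then rise.

Call:
send_rows(
  plan=[0, 0, 0, 0, 0, 0, 0.3, 0, 0, 0, 0, 0, 0, 0.1, 0, 0, 0, 0, 0, 0, -0.1, 0, 0, 0, 0, 0, 0, -0.1, 0, -0.05, 0, 0, 0, 0, -0.1, 0, -0.1, 0, 0, 0, 0, -0.1, 0, -0.15, 0, 0, 0, 0, -0.1, 0, -0.15, 0, 0, 0, 0, -0.2, 0, -0.15, 0, 0, 0, 0, -0.2, 0, 0, 0, 0, 0, 0, -0.2],
)

```text
time_s: 10.35
tool_pos: [0.514, -0.3288, 0.2007]
eef_rot: [0.5, -0.497, 0.503, -0.5]
contact_force: [0.6, 0.1, -0.3]
finger_gap: 0.0524
```

```bash
python3 st.py 0.535 0.054 0.195;  python3 look.py side s5 320 440 80 220 5
```

```text
t 10.35 p [ 0.514  -0.3288  0.2007] F [ 0.63  0.1  -0.25] gap 0.0524
[[-2.0e-04  6.4e-03  1.0e+00]
 [-1.0e+00 -5.9e-03 -1.0e-04]
 [ 5.9e-03 -1.0e+00  6.4e-03]]
q [-0.752  0.556  1.521  0.     1.056 -0.752]
units to goal [-1.5312  0.0142  0.0838]
```

View pics/s5.png

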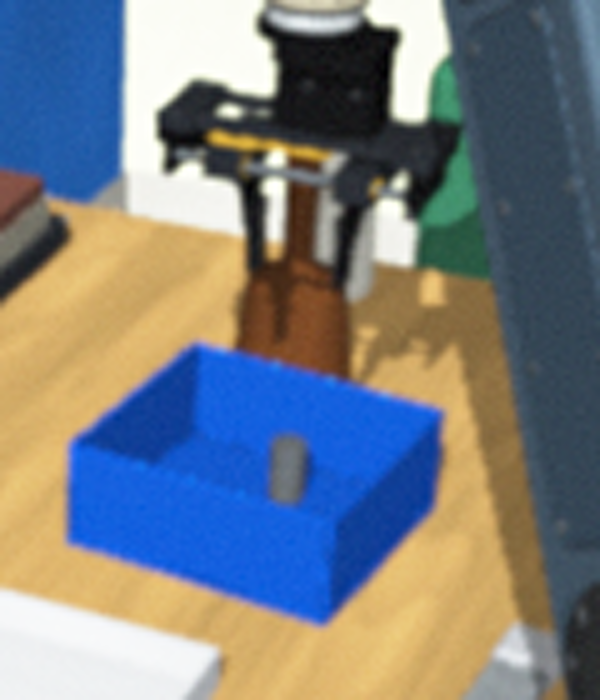

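Core B stands in the tote (crop 290,470). Next is core A.

Call:
send_rows(
  plan=[-0.13, 0, 0.007, 0, 0, 0, -0.2, -0.18, 0, 0.01, 0, 0, 0, -0.2, -0.18, 0, 0.01, 0, 0, 0, -0.2, -0.18, 0, 0.01, 0, 0, 0, -0.2, -0.18, 0, 0.01, 0, 0, 0, -0.2, -0.18, 0, 0.01, 0, 0, 0, -0.2, -0.18, 0, 0.01, 0, 0, 0, -0.2, -0.18, 0, 0.01, 0, 0, 0, -0.2, -0.13, 0, 0.007, 0, 0, 0, -0.2, 0, 0, 0, 0, 0, 0, -0.2, 0, 0, 0, 0, 0, 0, -0.2],
)

```text
time_s: 11.78
tool_pos: [0.5327, 0.0524, 0.1955]
eef_rot: [0.501, -0.5, 0.5, -0.499]
contact_force: [0.0, -0.2, 0.8]
finger_gap: 0.0524
```

Call:
send_rows(
  plan=[0, 0.12, 0, 0, 0, 0, -0.2, 0, 0.12, 0, 0, 0, 0, -0.2, 0, 0.12, 0, 0, 0, 0, -0.2, 0, 0, 0, 0, 0, 0, -0.2, 0, 0, 0, 0, 0, 0, -0.2],
)

```text
time_s: 12.4
tool_pos: [0.5338, 0.0518, 0.1068]
eef_rot: [0.499, -0.5, 0.501, -0.5]
contact_force: [0.5, -0.8, 0.2]
finger_gap: 0.0522
```

```bash
python3 st.py 0.536 0.054 0.046;  python3 look.py side s6 280 400 160 250 6
```

```text
t 12.4 p [0.5338 0.0518 0.1068] F [ 0.5  -0.82  0.21] gap 0.0522
[[-1.6e-03  8.0e-04  1.0e+00]
 [-1.0e+00 -2.0e-04 -1.6e-03]
 [ 2.0e-04 -1.0e+00  8.0e-04]]
q [-0.112  0.616  1.772 -0.     0.753 -0.11 ]
units to goal [-0.0087  0.2434  0.0084]
```

View pics/s6.png

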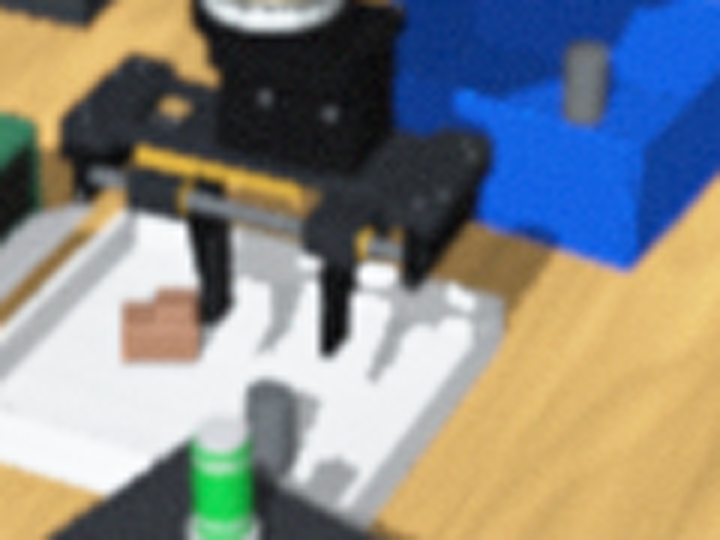

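Call:
send_rows(
  plan=[-0.008, 0.07, 0.008, 0, 0, 0, -0.2, 0, 0.07, 0, 0, 0, 0, -0.2, 0, 0.06, 0, 0, 0, 0, -0.2, 0, 0.04, 0, 0, 0, 0, -0.2, 0, 0, 0, 0, 0, 0, -0.2],
)

```text
time_s: 13.08
tool_pos: [0.5348, 0.0548, 0.0454]
eef_rot: [-0.5, 0.501, -0.5, 0.5]
contact_force: [-0.8, -0.8, -0.4]
finger_gap: 0.0521
```

```bash
python3 st.py 0.536 0.054 0.046;  python3 look.py side s7 280 400 160 250 6
```

```text
t 13.075 p [0.5348 0.0548 0.0454] F [-0.77 -0.8  -0.43] gap 0.0521
[[-2.0e-04 -1.7e-03  1.0e+00]
 [-1.0e+00  2.0e-04 -2.0e-04]
 [-2.0e-04 -1.0e+00 -1.7e-03]]
q [-0.106  0.727  1.792  0.     0.624 -0.106]
units to goal [ 0.0034 -0.0023  0.0049]
```

View pics/s7.png

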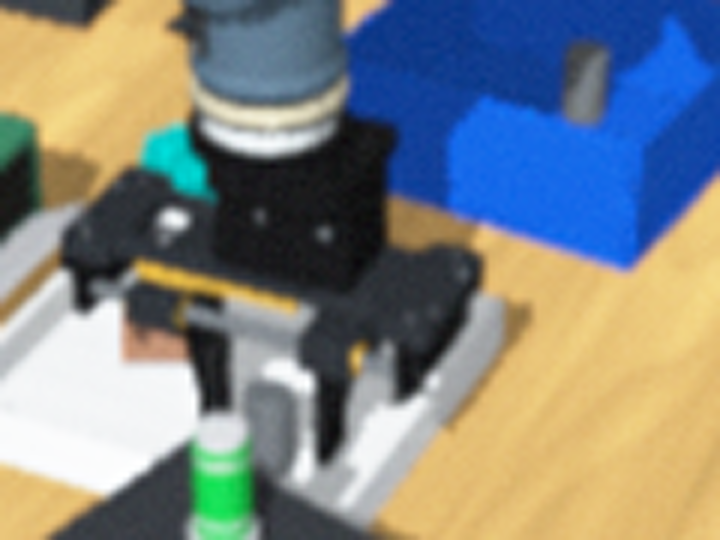

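Core A (270,430) is between the fingers (210,400)/(330,450). I'll close and lift.

Call:
send_rows(
  plan=[0, 0, 0, 0, 0, 0, 0.2, 0, 0, 0, 0, 0, 0, 0.4, 0, 0, 0, 0, 0, 0, 0.6, 0, 0, 0, 0, 0, 0, 1, 0, 0, 0, 0, 0, 0, 1],
)

```text
time_s: 13.75
tool_pos: [0.5356, 0.0547, 0.0466]
eef_rot: [0.5, -0.5, 0.5, -0.5]
contact_force: [-1.0, -0.1, 2.0]
finger_gap: 0.0253
```

Call:
send_rows(
  plan=[0, -0.03, 0, 0, 0, 0, 1, 0, -0.06, 0, 0, 0, 0, 1, 0, -0.1, 0, 0, 0, 0, 1, 0, -0.14, 0, 0, 0, 0, 1, 0, -0.14, 0, 0, 0, 0, 1, 0, -0.13, 0, 0, 0, 0, 1, 0, 0, 0, 0, 0, 0, 1],
)

```text
time_s: 14.62
tool_pos: [0.537, 0.0546, 0.1997]
eef_rot: [0.498, -0.498, 0.502, -0.502]
contact_force: [0.4, 0.2, -1.6]
finger_gap: 0.0253
```

```bash
python3 st.py 0.522 -0.247 0.195; python3 look.py side s8 280 400 120 250 5
```

```text
t 14.625 p [0.537  0.0546 0.1997] F [ 0.38  0.21 -1.61] gap 0.0253
[[-2.0e-04  7.2e-03  1.0e+00]
 [-1.0e+00 -7.0e-04 -2.0e-04]
 [ 7.0e-04 -1.0e+00  7.2e-03]]
q [-0.106  0.471  1.698  0.     0.965 -0.106]
units to goal [ 1.2065  0.0192 -0.0599]
```

View pics/s8.png

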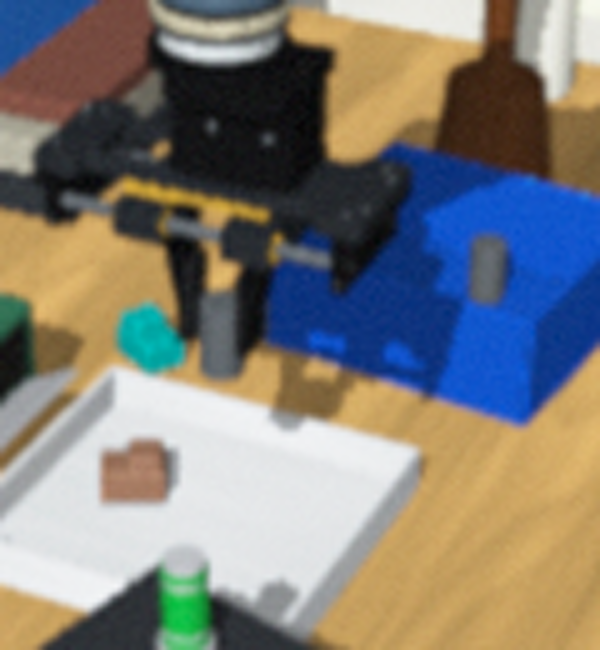

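Core A is held (crop 220,335). Now to the tote, 80 mm from core B in y.

Call:
send_rows(
  plan=[0.1, 0, -0.008, 0, 0, 0, 1, 0.18, 0, -0.008, 0, 0, 0, 1, 0.18, 0, -0.01, 0, 0, 0, 1, 0.18, 0, -0.01, 0, 0, 0, 1, 0.18, 0, -0.01, 0, 0, 0, 1, 0.18, 0, -0.01, 0, 0, 0, 1, 0.14, 0, 0, 0, 0, 0, 1, 0.06, 0, 0, 0, 0, 0, 1, 0, 0, 0, 0, 0, 0, 1, 0, 0, 0, 0, 0, 0, 1],
)

```text
time_s: 15.92
tool_pos: [0.5207, -0.2435, 0.1958]
eef_rot: [-0.5, 0.501, -0.499, 0.5]
contact_force: [0.5, 0.6, -0.5]
finger_gap: 0.0254
```

Call:
send_rows(
  plan=[0, 0.1, 0, 0, 0, 0, 1, 0, 0.12, 0, 0, 0, 0, 1, 0, 0.12, 0, 0, 0, 0, 1, 0, 0.1, 0, 0, 0, 0, 1, 0, 0.07, 0, 0, 0, 0, 1, 0, 0.04, 0, 0, 0, 0, 1, 0, 0.02, 0, 0, 0, 0, 1, 0, 0, 0, 0, 0, 0, 1],
)

```text
time_s: 16.92
tool_pos: [0.5214, -0.2453, 0.054]
eef_rot: [0.5, -0.5, 0.5, -0.5]
contact_force: [-0.2, 0.1, -0.9]
finger_gap: 0.0253
```

```bash
python3 st.py 0.522 -0.247 0.0475;  python3 look.py side s9 320 440 80 220 5
```

```text
t 16.925 p [ 0.5214 -0.2453  0.054 ] F [-0.15  0.12 -0.88] gap 0.0253
[[-2.e-04  4.e-04  1.e+00]
 [-1.e+00 -3.e-04 -2.e-04]
 [ 3.e-04 -1.e+00  4.e-04]]
q [-0.634  0.739  1.691  0.     0.711 -0.633]
units to goal [0.0067 0.0262 0.0022]
```

View pics/s9.png

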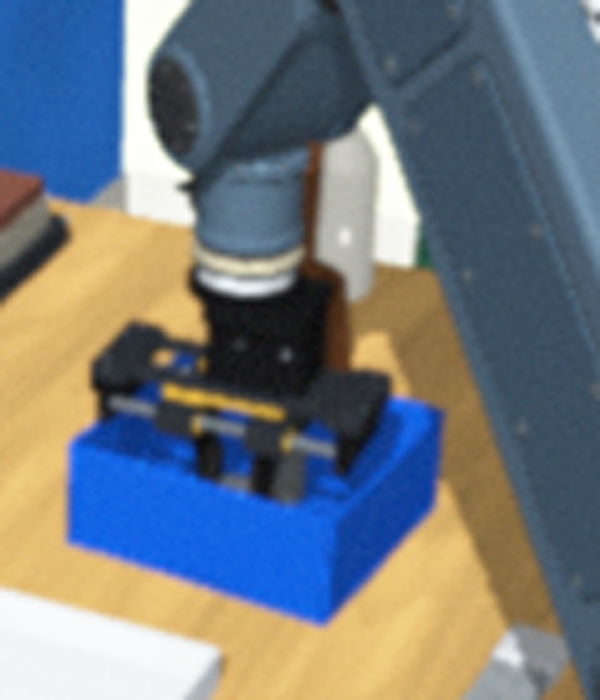

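Call:
send_rows(
  plan=[0, 0.014, 0, 0, 0, 0, 1, 0, 0.008, 0, 0, 0, 0, 1, 0, 0, 0, 0, 0, 0, 1],
)

```text
time_s: 17.35
tool_pos: [0.5211, -0.2453, 0.0483]
eef_rot: [-0.5, 0.5, -0.5, 0.5]
contact_force: [-0.4, -0.7, -1.1]
finger_gap: 0.0254
```

Call:
send_rows(
  plan=[0, 0.005, 0, 0, 0, 0, 1, 0, 0, 0, 0, 0, 0, 1],
)

```text
time_s: 17.6
tool_pos: [0.5213, -0.2454, 0.0476]
eef_rot: [0.5, -0.5, 0.5, -0.5]
contact_force: [-1.1, 0.3, 4.1]
finger_gap: 0.0252
```

Contact at 4 N. I'll release and rise.

Call:
send_rows(
  plan=[0, 0, 0, 0, 0, 0, 0.3, 0, 0, 0, 0, 0, 0, 0.1, 0, 0, 0, 0, 0, 0, -0.1, 0, 0, 0, 0, 0, 0, -0.1, 0, -0.05, 0, 0, 0, 0, -0.1, 0, -0.1, 0, 0, 0, 0, -0.1, 0, -0.15, 0, 0, 0, 0, -0.1, 0, -0.2, 0, 0, 0, 0, -0.1, 0, -0.2, 0, 0, 0, 0, -0.1, 0, -0.1, 0, 0, 0, 0, -0.1, 0, 0, 0, 0, 0, 0, -0.1],
)

```text
time_s: 18.98
tool_pos: [0.5223, -0.246, 0.2502]
eef_rot: [0.5, -0.498, 0.502, -0.5]
contact_force: [0.0, 0.9, -0.7]
finger_gap: 0.0476
```

```bash
python3 st.py 0.47 0.232 0.26;  python3 look.py side s10 250 450 110 260 4
```

```text
t 18.975 p [ 0.5223 -0.246   0.2502] F [ 0.02  0.9  -0.68] gap 0.0476
[[-2.0e-04  5.3e-03  1.0e+00]
 [-1.0e+00 -3.9e-03 -1.0e-04]
 [ 3.9e-03 -1.0e+00  5.3e-03]]
q [-0.634  0.454  1.553  0.     1.128 -0.633]
units to goal [-1.9117 -0.0476 -0.2094]
```

View pics/s10.png

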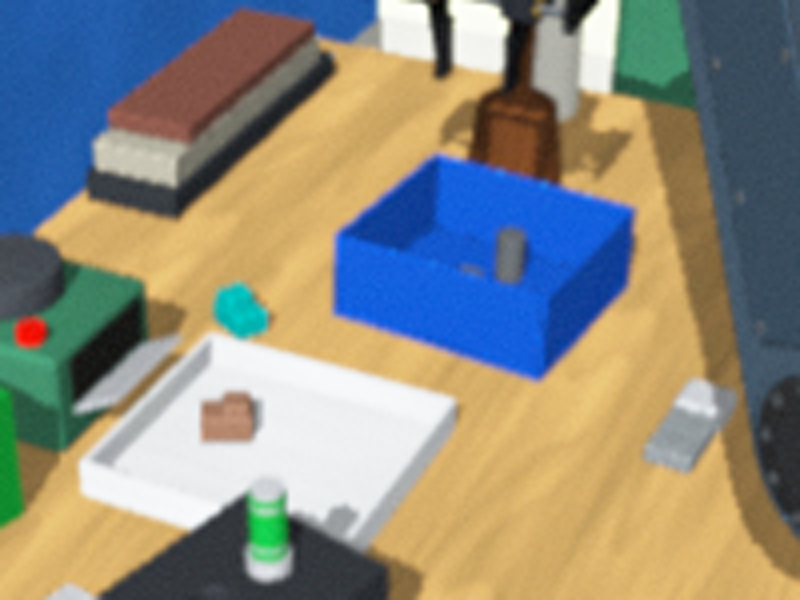

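Both cores are in the tote: B at (512,255), and A's top just shows at (470,270). The offcut is untouched. Moving above the gauge at height.

Call:
send_rows(
  plan=[-0.13, 0, -0.015, 0, 0, 0, -0.1, -0.19, 0, -0.02, 0, 0, 0, -0.1, -0.19, 0, -0.02, 0, 0, 0, -0.1, -0.19, 0, -0.02, 0, 0, 0, -0.1, -0.19, 0, -0.02, 0, 0, 0, -0.1, -0.19, 0, -0.02, 0, 0, 0, -0.1, -0.19, 0, -0.02, 0, 0, 0, -0.1, -0.19, 0, -0.02, 0, 0, 0, -0.1, -0.19, 0, -0.02, 0, 0, 0, -0.1, -0.16, 0, -0.02, 0, 0, 0, -0.1, -0.1, 0, -0.015, 0, 0, 0, -0.1, 0, 0, 0, 0, 0, 0, -0.1],
)

```text
time_s: 20.52
tool_pos: [0.4673, 0.2334, 0.2454]
eef_rot: [0.502, -0.5, 0.499, -0.5]
contact_force: [-0.0, -0.3, 0.1]
finger_gap: 0.0481
```

```bash
python3 st.py 0.47 0.232 0.20;  python3 look.py side s11 250 390 160 280 5; python3 look.py top t11 280 440 120 240 5
```

```text
t 20.525 p [0.4673 0.2334 0.2454] F [-0.   -0.29  0.13] gap 0.0481
[[ 2.9e-03 -3.5e-03  1.0e+00]
 [-1.0e+00 -9.0e-04  2.9e-03]
 [ 9.0e-04 -1.0e+00 -3.5e-03]]
q [ 0.249  0.39   1.685 -0.     1.07   0.246]
units to goal [0.0053 0.1815 0.0115]
```

View pics/s11.png

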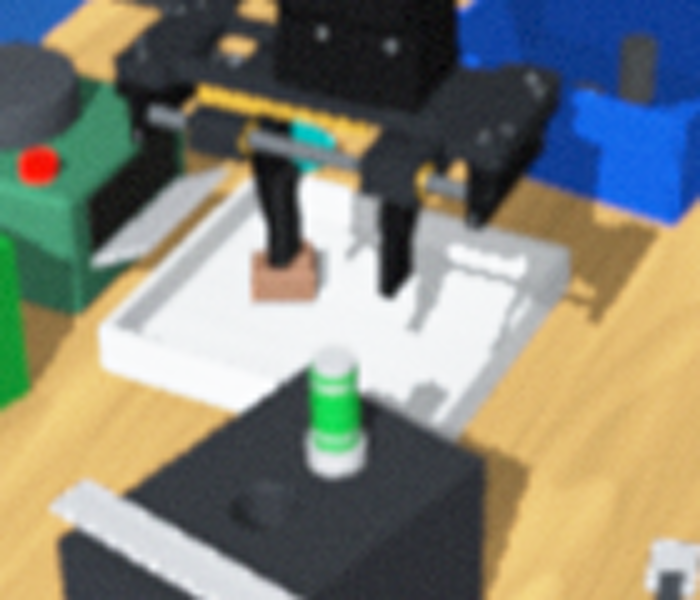

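View pics/t11.png

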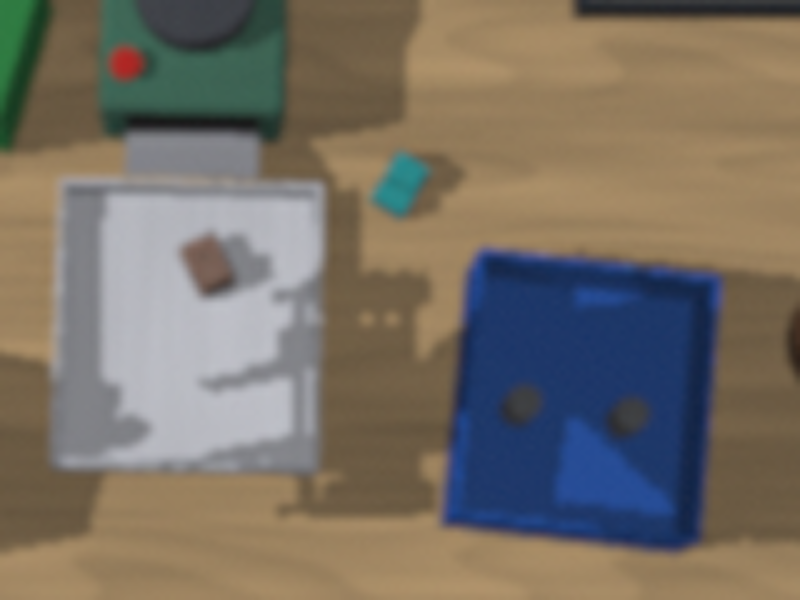

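The top view confirms both cores upright in the tote (crop 522,405 and 628,415) and the offcut in the tray. I'll descend around the gauge handle to TCP z≈0.146, which leaves the fingertips at 0.124.

Call:
send_rows(
  plan=[0.004, 0.08, 0.014, 0, 0, 0, -0.1, 0, 0.08, 0, 0, 0, 0, -0.1, 0, 0.04, 0, 0, 0, 0, -0.1, 0, 0, 0, 0, 0, 0, -0.1, 0, 0, 0, 0, 0, 0, -0.1],
)

```text
time_s: 21.25
tool_pos: [0.4729, 0.231, 0.1976]
eef_rot: [0.499, -0.5, 0.5, -0.5]
contact_force: [-0.1, -0.4, 0.2]
finger_gap: 0.0477
```

```bash
python3 st.py 0.471 0.2325 0.146;  python3 look.py side s12 270 370 180 260 7; python3 look.py top t12 220 280 190 240 10
```

```text
t 21.25 p [0.4729 0.231  0.1976] F [-0.07 -0.39  0.17] gap 0.0477
[[-8.e-04  1.e-03  1.e+00]
 [-1.e+00  2.e-04 -8.e-04]
 [-2.e-04 -1.e+00  1.e-03]]
q [ 0.242  0.46   1.729 -0.     0.951  0.243]
units to goal [-0.0059  0.2063 -0.0077]
```

View pics/s12.png

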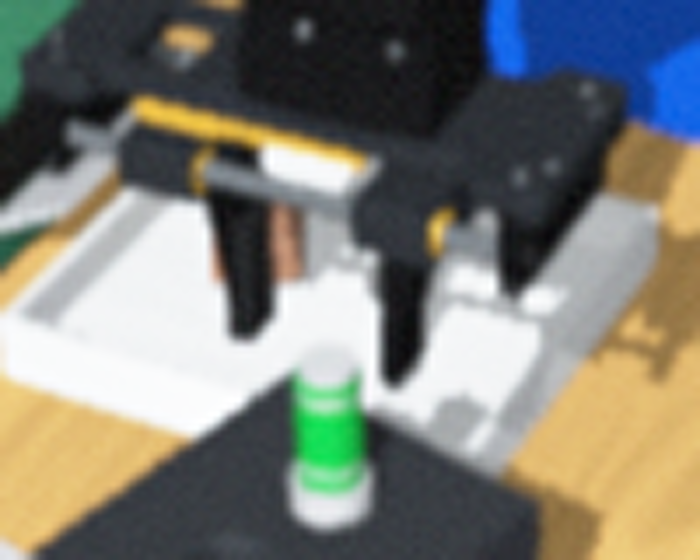

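View pics/t12.png

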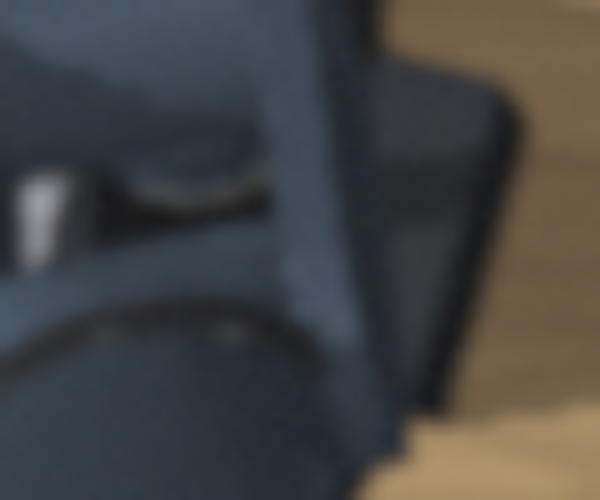

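In the side view the fingertip midpoint (325,362) sits over the cap (327,355). I'll continue down.

Call:
send_rows(
  plan=[-0.004, 0.06, -0.006, 0, 0, 0, -0.1, 0, 0.06, 0, 0, 0, 0, -0.1, 0, 0.06, 0, 0, 0, 0, -0.1, 0, 0.026, 0, 0, 0, 0, -0.1, 0, 0, 0, 0, 0, 0, -0.1],
)

```text
time_s: 21.98
tool_pos: [0.4706, 0.2322, 0.1449]
eef_rot: [-0.5, 0.5, -0.5, 0.499]
contact_force: [-0.2, -0.4, 0.8]
finger_gap: 0.0477
```

```bash
python3 st.py 0.471 0.2325 0.146;  python3 look.py side s13 270 370 180 260 7
```

```text
t 21.975 p [0.4706 0.2322 0.1449] F [-0.19 -0.38  0.82] gap 0.0477
[[-3.0e-04 -1.3e-03  1.0e+00]
 [-1.0e+00 -3.0e-04 -3.0e-04]
 [ 3.0e-04 -1.0e+00 -1.3e-03]]
q [ 0.245  0.542  1.775 -0.     0.826  0.246]
units to goal [-0.0014 -0.0044  0.0016]
```

View pics/s13.png

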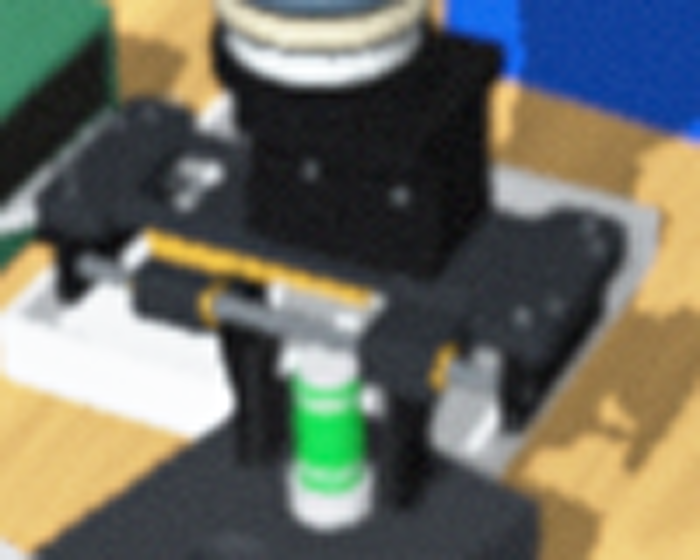

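The gauge handle (330,430) is centred between the fingertips (260,460)/(400,505). I'll close gently in steps, watching the sideways force.

Call:
send_rows(
  plan=[0, -0.004, 0, 0, 0, 0, 0.2, 0, 0, 0, 0, 0, 0, 0.38, 0, 0, 0, 0, 0, 0, 0.38, 0, 0, 0, 0, 0, 0, 0.38],
)

```text
time_s: 22.52
tool_pos: [0.4709, 0.2323, 0.1467]
eef_rot: [0.5, -0.5, 0.5, -0.5]
contact_force: [0.6, 0.1, -0.7]
finger_gap: 0.028
```

Call:
send_rows(
  plan=[0, 0, 0, 0, 0, 0, 0.42, 0, 0, 0, 0, 0, 0, 0.42],
)

```text
time_s: 22.78
tool_pos: [0.4711, 0.2323, 0.1466]
eef_rot: [0.5, -0.5, 0.5, -0.5]
contact_force: [-0.6, 0.1, 0.2]
finger_gap: 0.0257
```

Call:
send_rows(
  plan=[0, 0, 0, 0, 0, 0, 0.46, 0, 0, 0, 0, 0, 0, 0.46],
)

```text
time_s: 23.02
tool_pos: [0.4716, 0.2323, 0.1467]
eef_rot: [0.499, -0.5, 0.5, -0.5]
contact_force: [1.9, -0.3, -0.3]
finger_gap: 0.0239
```

Call:
send_rows(
  plan=[0, 0, 0, 0, 0, 0, 1, 0, 0, 0, 0, 0, 0, 1, 0, 0, 0, 0, 0, 0, 1],
)

```text
time_s: 23.4
tool_pos: [0.4716, 0.2323, 0.1467]
eef_rot: [0.499, -0.5, 0.5, -0.5]
contact_force: [2.9, -1.0, -2.0]
finger_gap: 0.0233
```

```bash
cat > f.py <<'E'
from rig import status
import numpy as np
o=status.get_obs(); print(np.round(o["tool_pos"],4),"F",np.round(o["contact_force"],2),"T",np.round(o["ft_torque"],3),"t",o["time_s"])
E
python3 f.py
```

```text
[0.4716 0.2323 0.1467] F [ 2.91 -0.96 -1.96] T [-0.047 -0.821  0.021] t 23.4
```

The side force is only 2.9 N in +x. I'll null it with a small +x shift before drawing.

Call:
send_rows(
  plan=[0, 0, 0.003, 0, 0, 0, 1, 0, 0, 0, 0, 0, 0, 1],
)

```text
time_s: 23.65
tool_pos: [0.4717, 0.2323, 0.1466]
eef_rot: [0.5, -0.5, 0.5, -0.5]
contact_force: [1.7, -0.3, -0.1]
finger_gap: 0.0235
```

```bash
python3 f.py
```

```text
[0.4717 0.2323 0.1466] F [ 1.65 -0.32 -0.07] T [-0.028 -0.687  0.004] t 23.65
```

Call:
send_rows(
  plan=[0, -0.004, 0.002, 0, 0, 0, 1, 0, -0.008, 0, 0, 0, 0, 1, 0, -0.01, 0, 0, 0, 0, 1, 0, -0.01, 0, 0, 0, 0, 1, 0, 0, 0, 0, 0, 0, 1],
)

```text
time_s: 24.28
tool_pos: [0.4717, 0.2322, 0.1548]
eef_rot: [-0.5, 0.5, -0.5, 0.5]
contact_force: [1.6, -0.5, -1.7]
finger_gap: 0.0235
```

```bash
python3 f.py;python3 st.py; python3 look.py side s14 270 370 180 260 7
```

```text
[0.4717 0.2322 0.1548] F [ 1.62 -0.5  -1.72] T [ 0.002 -0.46  -0.02 ] t 24.275
t 24.275 p [0.4717 0.2322 0.1548] F [ 1.62 -0.5  -1.72] gap 0.0235
[[-2.e-04 -7.e-04  1.e+00]
 [-1.e+00 -1.e-04 -2.e-04]
 [ 1.e-04 -1.e+00 -7.e-04]]
q [0.245 0.526 1.766 0.    0.85  0.245]
```

View pics/s14.png

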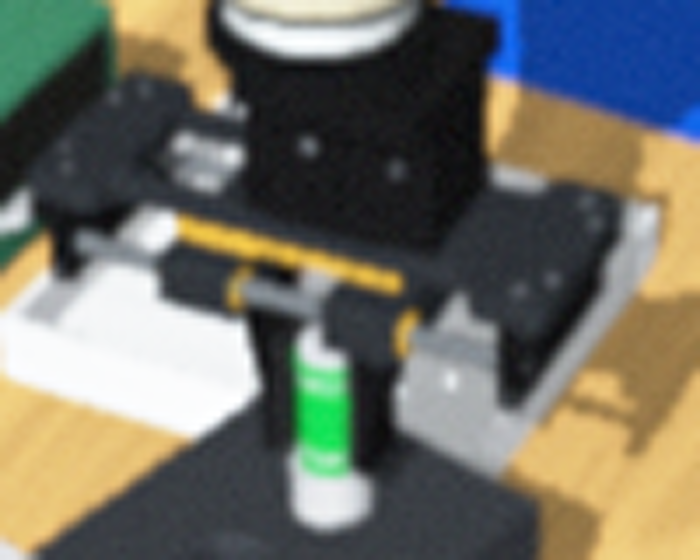

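The gauge is rising with forces under 2 N (8 mm drawn so far). I'll continue gently.

Call:
send_rows(
  plan=[0, -0.01, 0.001, 0, 0, 0, 1, 0, -0.012, 0.001, 0, 0, 0, 1, 0, -0.012, 0, 0, 0, 0, 1, 0, -0.012, 0, 0, 0, 0, 1, 0, -0.012, 0, 0, 0, 0, 1, 0, -0.012, 0, 0, 0, 0, 1, 0, -0.012, 0, 0, 0, 0, 1, 0, -0.012, 0, 0, 0, 0, 1, 0, -0.006, 0, 0, 0, 0, 1, 0, 0, 0, 0, 0, 0, 1],
)

```text
time_s: 25.58
tool_pos: [0.4726, 0.2322, 0.1797]
eef_rot: [0.5, -0.5, 0.5, -0.5]
contact_force: [1.5, 0.6, -4.0]
finger_gap: 0.0233
```

```bash
python3 f.py; python3 look.py side s15 270 370 170 250 7
```

```text
[0.4726 0.2322 0.1797] F [ 1.49  0.61 -3.99] T [-0.055 -0.044  0.021] t 25.575
```

View pics/s15.png

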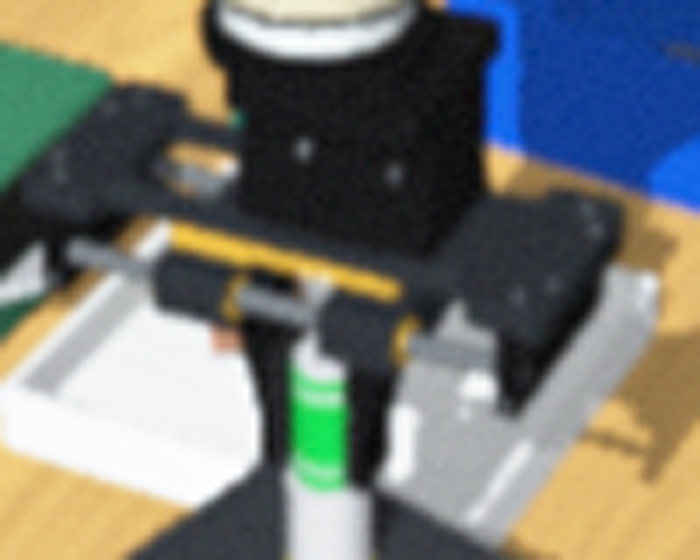

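Call:
send_rows(
  plan=[0, -0.01, 0, 0, 0, 0, 1, 0, -0.012, 0, 0, 0, 0, 1, 0, -0.012, 0, 0, 0, 0, 1, 0, -0.012, 0, 0, 0, 0, 1, 0, -0.012, 0, 0, 0, 0, 1, 0, -0.012, 0, 0, 0, 0, 1, 0, -0.012, 0, 0, 0, 0, 1, 0, -0.008, 0, 0, 0, 0, 1, 0, 0, 0, 0, 0, 0, 1, 0, 0, 0, 0, 0, 0, 1],
)

```text
time_s: 26.88
tool_pos: [0.4726, 0.2322, 0.202]
eef_rot: [0.5, -0.5, 0.5, -0.5]
contact_force: [0.2, -0.7, -3.9]
finger_gap: 0.0235
```

```bash
python3 f.py; python3 st.py; python3 look.py side s16 270 370 170 260 6; python3 f.py
```

```text
[0.4726 0.2322 0.202 ] F [ 0.21 -0.74 -3.92] T [ 0.016 -0.043 -0.012] t 26.875
t 26.875 p [0.4726 0.2322 0.202 ] F [ 0.21 -0.74 -3.92] gap 0.0235
[[-3.e-04  0.e+00  1.e+00]
 [-1.e+00 -0.e+00 -3.e-04]
 [ 0.e+00 -1.e+00  0.e+00]]
q [ 0.244  0.454  1.723 -0.     0.964  0.245]
[0.4726 0.2322 0.202 ] F [-0.16 -0.34 -3.99] T [-0.023 -0.081  0.005] t 26.925
```

View pics/s16.png

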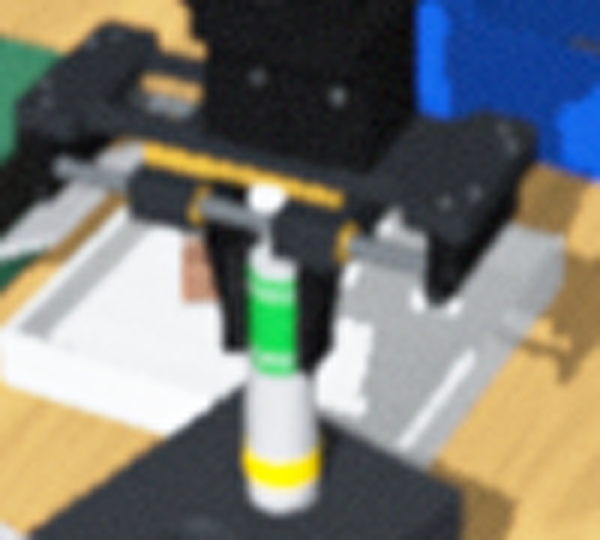

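The yellow band is fully clear with about 8 mm of steel showing below it and no red (side crop 283,465). I'll do a numeric check of the band height, tilt and the rest of the scene.

```bash
python3 - <<'E'
from h import *
from rig import vision
c=vision.capture("side"); P=cloud(c); im=c["img"].astype(int); np.savez("sF.npz",**c)
r,g,b=im[...,0],im[...,1],im[...,2]
w=np.zeros(r.shape,bool); w[170:260,270:370]=1
near=(abs(P[...,0]-.4715)<.03)&(abs(P[...,1]-.238)<.03)&w
red=near&(r>120)&(g<70)&(b<70); print("red px",red.sum())
def axz(m):  # rays to near surface plane y=.2325+.015 cos -> axis-facing plane
    uv=np.argwhere(m)[:,::-1]; d=rays(c,uv); o=c["xyz"]; n=np.array([o[0]-.4715,o[1]-.2325,0]); n/=np.linalg.norm(n)
    p0=np.array([.4715,.2325,0])+n*.015; t=((p0-o)@n)/(d@n); q=o+d*t[:,None]; return q
y=near&(r>150)&(g>130)&(b<90); q=axz(y); print("yellow n",y.sum(),"z 5/50/95%",np.percentile(q[:,2],[5,50,95]).round(4),"expected centre -34.6+51=",.110-.0346+.051, P[y][:,2].mean().round(4))
gr=near&(g>150)&(r<120)&(b<120); print("green z",P[gr][:,2].min().round(3),P[gr][:,2].max().round(3),gr.sum())
# tilt in side image: centroid col of yellow vs green rays
for n,m in(("yellow",y),("green",gr)):
    ce=np.argwhere(m).mean(0)[::-1]; qq=axz(m).mean(0); print(n,ce.round(1),qq.round(4))
t=vision.capture("top"); cv2.imwrite("pics/tF.png",t["img"][:,:,::-1])
E
python3 f.py
```

```text
red px 0
yellow n 103 z 5/50/95% [0.1251 0.266  0.2831] expected centre -34.6+51= 0.12639999999999998 0.2124
green z 0.186 0.218 56
yellow [312.9 219.8] [0.4717 0.2494 0.2135]
green [315.1 223.9] [0.4674 0.2472 0.2041]
[0.4726 0.2322 0.202 ] F [ 0.07  0.24 -3.47] T [-0.008 -0.12  -0.026] t 27.025
```

View pics/tF.png

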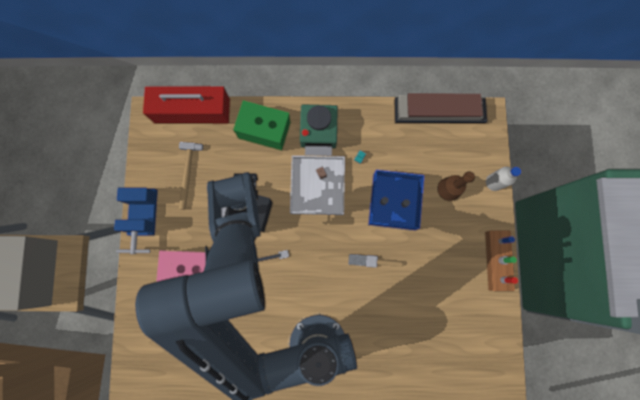

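The yellow mask also caught the gripper's yellow trim, so I'll redo it restricted to the shaft.

Run:
```python
from h import *
c=load("sF.npz"); P=cloud(c); im=c["img"].astype(int); r,g,b=im[...,0],im[...,1],im[...,2]
m=(abs(P[...,0]-.4715)<.03)&(abs(P[...,1]-.238)<.03)&(P[...,2]<.165)&(P[...,2]>.1)&(r>150)&(g>130)&(b<90)
o=c["xyz"]; n=np.array([o[0]-.4715,o[1]-.2325,0]); n/=np.linalg.norm(n)
uv=np.argwhere(m)[:,::-1]; d=rays(c,uv); p0=np.array([.4715,.2325,0])+n*.015
q=o+d*(((p0-o)@n)/(d@n))[:,None]
print(m.sum(),uv.mean(0),"mean/min/max z",q[:,2].mean().round(4),q[:,2].min().round(4),q[:,2].max().round(4),"depth z",P[m][:,2].mean().round(4))
```

```text
44 [316.43181818 248.04545455] mean/min/max z 0.1308 0.1245 0.1408 depth z 0.1253
```

The band centre is at 0.125–0.131 m against an expected 0.126, so the foot is 30–36 mm below the mouth. That is well inside the window, so I'm handing in.

```bash
python3 -c "
from rig import ticket
print(ticket.job_done())"; python3 f.py
```

```text
the job is handed in; nothing more can be done
None
the job is handed in; nothing more can be done
```

I moved both grey cores from the catch tray into the blue tote, lowering each until the wrist read 4–5 N before letting go. I then drew the plug gauge straight up 55 mm and handed the job in at about 27 s, still holding it. The system gave no verdict.

- **Gauge:** its yellow band is fully clear of the stone, and no red pixels show. From the arm's travel the foot is about 34.6 mm below the bore mouth; the camera gives 30–36 mm, against an allowed 22–46 mm. The tool is vertical, and the side forces were under 1 N at the hold. The downward load was about 3.5–4 N, roughly the gauge's own weight.
- **Cores and offcut:** the top camera shows both cores upright in the tote, about 80 mm apart, with the offcut still in the tray.
- **Tools:** the hammer, brush, chisel and mallet look unmoved in the last top picture. The arm hid the rule there, so I didn't check it at the end; nothing was commanded near it.
- **Check that failed first:** my first yellow-band measurement picked up the gripper's yellow trim, so I repeated it on the shaft alone. The camera figures above come from that second measurement.
- **Where readings disagreed:** the two cameras differed by about 4 mm on the gauge and cores, so I used in-between values. A 2.9 N side force as I gripped the gauge showed the jaws were slightly off centre, and I eased most of it out before and during the draw.

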